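# Isolate the air line and set the needle valve a quarter turn off its seat

## Robot

A 6-joint arm with a two-finger parallel gripper is mounted at the origin on a cart in front of the work surface, level with it; the furniture and walls round the work are solid. World frame = base frame: x ahead of the robot, y to its left, z up, the work surface at z = 0. Lengths are in mm, angles in rad, forces in N, time in s.
With the tool pointing down it reaches from about 250 to 725 mm from the base axis. Payload 9.7 kg.
Tool frame: the origin (TCP) lies between the finger pads, 19 mm behind the fingertips; this is the grasp point; z points along the fingers, y is the direction in which the jaws open and shut (so a half turn about z gives the same grasp; the last joint's range is limited). The gripper opens to 85 mm and grips with 20 to 120 N. Pads are 22 mm wide; open, the fingers measure 114 mm over their backs; the gripper's body (76 mm by 85 mm) begins 54 mm behind the grasp point. The pads swing forward as they close: fully open they stand 13 mm farther back than shut.
Start: joints at [-1.343, 0.087, 0.176, 1.66, 0, 1.571], TCP at [124.207, -535.789, 249.984] pointing down, gripper open.
Joint ranges: [-3.13, 3.13], [-0.85, 1.81], [-1.15, 1.24], [-2.2, 2.28], [-1.44, 1.52], [-3.14, 3.14]. Speed limits (rad/s): [2.22, 2.22, 2.57, 3.14, 3.14, 3.14].

## Interface

Orientations are given as a rotation vector (axis times angle).
In Python, from station import r gives the robot as it stands.
- The arm moves only by the shell command python3 -m inch 'ROWS' [FORCE]. ROWS is JSON, a list of rows, each a list of 7 numbers: the finger opening in m, from 0 to 0.0854, then the shift along the tool's x, y, z in m, then the turn, a rotation vector about the tool's x, y, z in degrees. In form: [[jaw, dx, dy, dz, ax, ay, az], ...]. A call has 1 to 12 rows; each row shifts and turns the pose as measured when the row begins, along the tool's axes as they then stand; what a row does not reach is not made up. A row lasts 1/12 s, in which the tool goes at most 41.7 mm and 7.16 degrees, less where a joint would pass 70% of its speed; a pose out of reach is approached as far as the arm can. A call with a gripper value outside its range is refused whole. The fingers move at their own pace and stop on an object; FORCE is the grip in N (left out, the last holds). Time passes only in rows, so rows that do not move let the fingers close. It gives the time, the measured TCP pose, the force and the opening at its end, in the units of the state.
- r.sense(): the state, without advancing time (a new reading comes with each control period).
- r.get_image(name): name is "scene" or "top" or "wrist"; returns a dict with "image" (420x560x3 uint8, red, green, blue), "depth" (420x560 float32, mm along the optical axis (not along the pixel's ray), 0 where there is no reading), "intrinsics" (3x3 intrinsics, pixels), "rvec" (rotation vector, rad) and "tvec" (3), from world to camera coordinates, as OpenCV has them. Camera axes: x right, y down, z forward; pixel columns grow to the right and rows downward; lengths in mm; the calibration is good to about 2 mm. A picture is of the moment at which its call begins.
- r.job_done(): hands the job in, once; it reports no verdict.
Trained networks look in the newest picture that a camera, given by its name, has taken for a name from the list of things; names that differ only in an ending like _2 or _b are one class to them, and where a whole thing is asked for, a point or a joint stands for the part that bears it (a point fixed in the world has none). Each returns a list of dicts, best first, with "conf" (0 to 1); they miss things now and then, are a little off and sometimes report something else, mostly with a low value. They report only what shows in the picture. A call takes as long as a camera call.
- r.recognise(label, camera): "location" ([x, y, z] in mm, in world coordinates, good to about 4 mm: the middle of the surface that is visible of it).
- r.masks_of(label, camera): "pixels" (420x560 bool, what is visible of it).
The state is a dict: "time_s": time; "joint_pos": joint angles; "dq": joint speeds; "joint_efforts": joint torques, N m; "ee_pos": TCP position; "tool_rot": TCP orientation; "force": force on the tool from outside, world axes, zero at the start; "torque": the same for the moment, N m; "finger_gap": finger opening in mm.
Only numpy, scipy, OpenCV 4.12 (cv2) and the standard library are available. Lean on these libraries where they do the work, as an engineer would, in place of code of your own. Each camera call takes 0.05 s, during which the arm holds its last target. There are 200 camera calls.

## Task

Shut off the air by swinging the ball valve's flat lever from along the tube to square across it, fully against its stop. Then screw the needle valve's round knurled knob clockwise until it just seats, without forcing it, back it off a quarter turn, and finish still gripping the knob there so that it cannot creep while I tighten the lock nut. Leave the spanner, screwdriver and hex key where they lie.

Things in the scene. Friction and masses are not known exactly. Their poses are not given: they have to be found in the camera images.
- air_line: Bench air line, fixed on the worktop: steel plate 84 x 280 x 8 mm; a 16 mm steel tube rises at one end, runs level over the plate (axis 52 mm high) through a brass ball valve, a pipe clamp and a brass needle valve, and goes down at the other end. Origin: centre of the plate's underside, z up; y along the tube from ball valve (axis at y = -50 mm) to needle valve (y = +55 mm), both at x = 0.
- ball_valve (a joint): Turn of the ball valve's lever about its upright axis (rad): 0 = along the tube, pointing to the line's -y (air on); grows clockwise seen from above to 1.571 = at its stop, square across the tube, pointing to the line's -x (air off). Starts at 0 to 0.25. Friction about 0.22 N m (3 N at the sleeve); it stays where it is left.
- valve_axis (a point): Point on the ball valve's upright axis at the height of the middle of the lever's sleeve, 102 mm above the worktop. The valve itself, with its lever's hub and nut, reaches 93 mm; the tube's top is at 60 mm, the pipe clamp's at 73 mm.
- lever_grip (a point): Grip point in the middle of the lever's black plastic sleeve, 82 mm out from the valve's axis and 102 mm above the worktop. The sleeve is level, 18 mm wide, 8 mm thick (high) and runs from 42 to 112 mm out from the axis, along the line from valve_axis to lever_grip; below it there are at least 38 mm of free space.
- needle_stem (a joint): Turn of the needle valve's knob (rad): 0 = needle just touching its seat; grows counter-clockwise seen from above as it is unscrewed, 1.571 = a quarter turn open. Starts at 1.2 to 3.6. Friction 0.05 N m, stem climbs 1.5 mm a turn. The plastic-tipped needle gives 0.05 rad for every 0.25 N m on its seat; past -0.2 is forcing it. It stays where it is left.
- knob: Round black knurled knob of the needle valve, 34 mm across, rim from 101 to 119 mm above the worktop when seated; grip it from above at any yaw. Its top has a light line from centre to rim. Below it: a bare 9 mm stem, then a lock nut 25 mm across, top 87 mm up. Origin on the axis, 20 mm below the rim's middle; z up; turns with the knob; at joint 0 its axes are those of air_line.
- knob_grip (a point): Point on the knob's axis at the middle of its grip rim, 110 mm above the worktop when seated.
- spanner: Loose open-ended spanner, 25 x 158 x 6 mm, lying on the worktop by the line; bystander. Origin at the centre of its underside.
- screwdriver: Loose screwdriver, 29 x 200 x 27 mm, lying behind the line; bystander. Origin at the centre of its underside.
- hex_key: Loose black hex key, 35 x 87 x 6 mm, lying in front of the line; bystander. Origin at the centre of its underside.

How it is judged (in metres and radians):
On the way, in this order (a step that is already met when the one before it is completed fails the run):
1. the ball valve is shut: its lever square across the tube, within 0.15 rad of its stop (value of joint ball_valve above 1.42 rad), for 0.2 s.
2. the needle valve is screwed in until it seats (within 0.06 rad of the seat), the ball valve still shut (value of joint needle_stem below 0.06 rad and value of joint ball_valve above 1.42 rad), for 0.2 s.
At the end, for the whole second after the job is handed in: The program ends holding: the ball valve is shut (within 0.15 rad of its stop), the needle valve stands a quarter turn off its seat (1.57 rad, give or take 0.25) and still, and the fingers grip the knob with more than 4 N, the TCP within 35 mm of the middle of its rim (value of joint ball_valve above 1.42 rad and value of joint needle_stem between 1.32 and 1.82 rad and velocity of joint needle_stem between -0.1 and 0.1 rad/s and contact force between the fingers and knob above 4 N and distance between the grasp point and knob_grip below 0.035 m); the arm keeps its last pose, push and grip.
It fails at once if the needle is forced into its seat (more than 0.2 rad past first touch) (value of joint needle_stem below -0.2 rad).
It fails at once if the spanner, screwdriver or hex key is shifted by more than 30 mm (distance of any of spanner, screwdriver, hex_key from where it was at the start of the episode above 0.03 m).
It also fails if it takes over 69 s, if anything falls off the work surface, if the arm or the gripper's body presses on something with over 40 N, if the wrist force passes 120 N, or if a joint passes its speed limit or range.

## Working session

There is one attempt and no reset: what is moved stays moved. The work goes in short steps, Python scripts to look and compute and a shell command to move; the robot and the scene stay as the last step left them, time stands still between calls to the robot, and variables do not carry over. Pictures are saved under pics/ and viewed, about 8 in all and at most 12, crops included, and the job is handed in when it is done.

```bash
mkdir -p pics
cat > h.py <<'E'
import numpy as np, cv2
from station import r
from scipy.spatial.transform import Rotation as R
def unproj(im,u,v,z):
    K=im["intrinsics"];p=np.linalg.inv(K)@np.array([u,v,1.])
    Rm=cv2.Rodrigues(np.array(im["rvec"],float))[0];t=np.array(im["tvec"],float).ravel()
    return Rm.T@(p*z-t)
def onplane(im,u,v,h):
    a=unproj(im,u,v,0);b=unproj(im,u,v,1000.);s=(h-a[2])/(b[2]-a[2]);return a+s*(b-a)
def proj(im,p):
    return cv2.projectPoints(np.array([p],float),np.array(im["rvec"],float),np.array(im["tvec"],float),np.array(im["intrinsics"],float),None)[0].ravel()
def save(im,n): cv2.imwrite("pics/"+n,cv2.cvtColor(im["image"],cv2.COLOR_RGB2BGR))
def st():
    s=r.sense();print({k:np.round(s[k],3).tolist() for k in s});print(R.from_rotvec(s["tool_rot"]).as_matrix().round(3))
    return s
E
python3 - <<'E'
from h import *
st()
for c in("top","scene"):
    im=r.get_image(c);save(im,c+"1.png")
    for l in("lever_grip","valve_axis","knob","knob_grip","air_line","spanner","screwdriver","hex_key"):
        print(c,l,[(np.round(d["location"]).tolist(),round(d["conf"],2)) for d in r.recognise(l,c)[:2]])
E
```

```text
{'time_s': 0.0, 'joint_pos': [-1.343, 0.087, 0.175, 1.66, -0.0, 1.571], 'dq': [0.001, -0.0, -0.001, -0.001, -0.001, 0.001], 'joint_efforts': [-0.001, -52.038, 46.481, 0.016, -0.0, -0.0], 'ee_pos': [124.151, -535.601, 249.295], 'tool_rot': [-3.12, -0.357, 0.0], 'force': [0.136, -0.136, -0.459], 'torque': [-0.009, 0.038, 0.054], 'finger_gap': 85.459}
[[ 0.974  0.226 -0.   ]
 [ 0.226 -0.974  0.001]
 [-0.    -0.001 -1.   ]]
top lever_grip [([580.0, 28.0, 102.0], 0.69), ([584.0, 125.0, 12.0], 0.25)]
top valve_axis [([585.0, 126.0, 12.0], 0.73), ([580.0, 31.0, 102.0], 0.23)]
top knob [([599.0, 185.0, 122.0], 0.76)]
top knob_grip [([503.0, 64.0, 5.0], 0.66), ([596.0, 188.0, 123.0], 0.52)]
top air_line [([586.0, 121.0, 11.0], 0.78)]
top spanner [([494.0, 177.0, 7.0], 0.93)]
top screwdriver [([666.0, 176.0, 18.0], 0.68)]
top hex_key [([503.0, 63.0, 5.0], 0.67)]
scene lever_grip [([573.0, 18.0, 104.0], 0.75)]
scene valve_axis [([581.0, 88.0, 10.0], 0.81), ([498.0, 166.0, 2.0], 0.51)]
scene knob []
scene knob_grip [([589.0, 177.0, 115.0], 0.61)]
scene air_line [([583.0, 86.0, 12.0], 0.82), ([597.0, 180.0, 118.0], 0.62)]
scene spanner [([494.0, 166.0, 1.0], 0.76)]
scene screwdriver [([663.0, 162.0, 20.0], 0.59)]
scene hex_key [([497.0, 60.0, 7.0], 0.66), ([594.0, 180.0, 118.0], 0.56)]
```

View pics/top1.png

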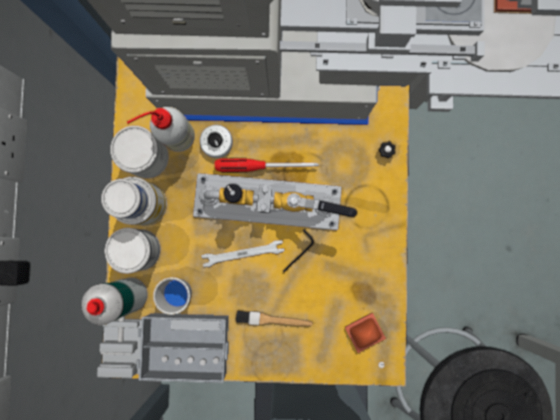

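View pics/scene1.png

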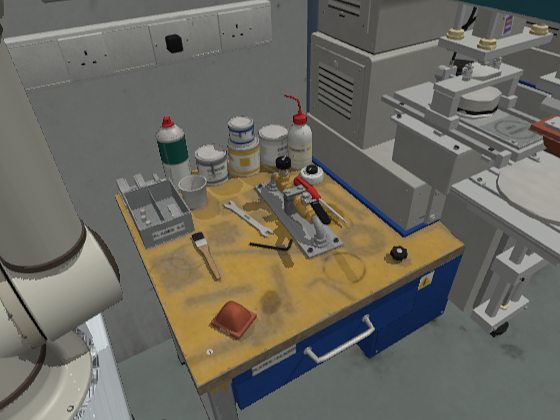

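Run:
```python
from h import *
im=r.get_image("top")
for l in("knob","lever_grip","air_line"):
    ms=r.masks_of(l,"top")
    if not ms: continue
    m=ms[0]["pixels"]; d=im["depth"]
    vu=np.argwhere(m&(d>0)); P=np.array([unproj(im,u,v,d[v,u]) for v,u in vu])
    if l=="air_line":
        Q=P[P[:,2]<14]
        rc=cv2.minAreaRect(Q[:,:2].astype(np.float32));print("plate",rc)
        T=P[(P[:,2]>54)&(P[:,2]<64)]; print("tube",len(T),cv2.fitLine(T[:,:2].astype(np.float32),cv2.DIST_HUBER,0,.01,.01).ravel())
    else:
        lo=95
        Q=P[P[:,2]>lo]; print(l,len(Q),np.median(Q[:,2]),cv2.minAreaRect(Q[:,:2].astype(np.float32)),cv2.minEnclosingCircle(Q[:,:2].astype(np.float32)))
```

```text
knob 298 121.2545707110068 ((595.841064453125, 186.2340850830078), (31.57897186279297, 30.91135597229004), 67.28667449951172) ((596.71142578125, 186.2107391357422), 16.616518020629883)
lever_grip 492 106.60988259073218 ((579.9298706054688, 30.365428924560547), (117.79564666748047, 18.12434196472168), 78.97554779052734) ((579.531494140625, 30.443031311035156), 58.898780822753906)
plate ((593.2427978515625, 130.00791931152344), (286.9273376464844, 86.17700958251953), 85.71978759765625)
tube 442 [1.1840250e-01 9.9296570e-01 5.9052576e+02 1.5126361e+02]
```

The top picture shows the lever (black sleeve at about 320–355,208) pointing right, i.e. world −y. The knob is at (232,193), with the spanner and hex key on the robot's side and the screwdriver behind. The scene view agrees.

Measured positions are consistent with the stated sizes:
- Knob at (596,186).
- Ball axis about (588.5,81).
- Lever about 0.11 rad open.
- Grip point about (574,0,102).

First a half turn of the wrist, to leave room for the later clockwise turns.

```bash
python3 -m inch '[[0.05,0,0,0,0,0,-7],[0.05,0,0,0,0,0,-7],[0.05,0,0,0,0,0,-7],[0.05,0,0,0,0,0,-7],[0.05,0,0,0,0,0,-7],[0.05,0,0,0,0,0,-7],[0.05,0,0,0,0,0,-7],[0.05,0,0,0,0,0,-7],[0.05,0,0,0,0,0,-7],[0.05,0,0,0,0,0,-7],[0.05,0,0,0,0,0,-7],[0.05,0,0,0,0,0,-7]]' 20; python3 -m inch '[[0.05,0,0,0,0,0,-7],[0.05,0,0,0,0,0,-7],[0.05,0,0,0,0,0,-7],[0.05,0,0,0,0,0,-7],[0.05,0,0,0,0,0,-7],[0.05,0,0,0,0,0,-7],[0.05,0,0,0,0,0,-7],[0.05,0,0,0,0,0,-7],[0.05,0,0,0,0,0,-7],[0.05,0,0,0,0,0,-7],[0.05,0,0,0,0,0,-7],[0.05,0,0,0,0,0,-7]]'; python3 -c "from h import *;st()"
```

```text
time_s: 2.1
ee_pos: [124.2, -535.8, 250.0]
tool_rot: [2.042, 2.387, -0.0]
force: [-0.8, 0.7, -0.7]
finger_gap: 49.8
time_s: 3.1
ee_pos: [124.2, -535.8, 250.0]
tool_rot: [0.133, -3.139, 0.0]
force: [-0.1, -0.0, -0.4]
finger_gap: 50.4
{'time_s': 3.1, 'joint_pos': [-1.343, 0.087, 0.176, 1.66, -0.0, -1.428], 'dq': [-0.002, 0.001, 0.0, -0.0, -0.0, -1.49], 'joint_efforts': [-0.003, -52.01, 46.487, 0.001, -0.0, 2.479], 'ee_pos': [124.196, -535.787, 249.989], 'tool_rot': [0.133, -3.139, 0.0], 'force': [-0.12, -0.025, -0.363], 'torque': [0.021, -0.014, 0.012], 'finger_gap': 50.368}
[[-0.996 -0.085 -0.   ]
 [-0.085  0.996 -0.   ]
 [ 0.    -0.    -1.   ]]
```

```bash
python3 -m inch '[[0.05,-0.028,0.028,0,0,0,0],[0.05,-0.028,0.028,0,0,0,0],[0.05,-0.028,0.028,0,0,0,0],[0.05,-0.028,0.028,0,0,0,0],[0.05,-0.028,0.028,0,0,0,0],[0.05,-0.028,0.028,0,0,0,0],[0.05,-0.028,0.028,0,0,0,0],[0.05,-0.028,0.028,0,0,0,0],[0.05,-0.028,0.028,0,0,0,0],[0.05,-0.028,0.028,0,0,0,0],[0.05,-0.028,0.028,0,0,0,0],[0.05,-0.028,0.028,0,0,0,0]]'; python3 -m inch '[[0.05,0,0,0.01,0,0,-7],[0.05,0,0,0.01,0,0,-7],[0.05,0,0,0.01,0,0,-7],[0.05,0,0,0.01,0,0,-7],[0.05,0,0,0,0,0,-7],[0.05,0,0,0,0,0,-7],[0.05,0,0,0,0,0,-7],[0.05,0,0,0,0,0,-7],[0.05,0,0,0,0,0,-7],[0.05,0,0,0,0,0,0]]'
python3 - <<'E'
from h import *
s=st();im=r.get_image("wrist");save(im,"w1.png")
for l in("lever_grip","knob","ball_valve"):
    print(l,[(np.round(d["location"]).tolist(),round(d["conf"],2)) for d in r.recognise(l,"wrist")[:2]])
E
```

```text
time_s: 4.1
ee_pos: [434.0, -158.3, 248.8]
tool_rot: [-0.133, 3.136, -0.003]
force: [0.5, -0.8, -0.0]
finger_gap: 49.9
time_s: 4.93
ee_pos: [439.4, -148.9, 206.5]
tool_rot: [-1.79, 2.578, -0.004]
force: [0.4, 0.8, -0.3]
finger_gap: 50.0
{'time_s': 4.933, 'joint_pos': [-0.327, -0.134, -0.125, 1.576, 0.001, -1.541], 'dq': [0.0, -0.002, -0.001, 0.001, -0.0, 0.152], 'joint_efforts': [0.015, -38.43, 46.937, -0.045, 0.004, -2.082], 'ee_pos': [439.425, -148.869, 206.486], 'tool_rot': [-1.79, 2.578, -0.004], 'force': [0.419, 0.777, -0.292], 'torque': [0.032, -0.044, -0.004], 'finger_gap': 50.047}
[[-0.35  -0.937  0.004]
 [-0.937  0.35  -0.   ]
 [-0.001 -0.004 -1.   ]]
lever_grip []
knob []
ball_valve []
```

```bash
python3 -m inch '[[0.05,-0.031,-0.0123,0,0,0,0],[0.05,-0.031,-0.0123,0,0,0,0],[0.05,-0.031,-0.0123,0,0,0,0],[0.05,-0.031,-0.0123,0,0,0,0],[0.05,-0.031,-0.0123,0,0,0,0],[0.05,-0.016,-0.006,0,0,0,0],[0.05,0,0,0,0,0,-5],[0.05,0,0,0,0,0,-5],[0.05,0,0,0,0,0,0]]'
python3 - <<'E'
from h import *
s=st();im=r.get_image("wrist");save(im,"w1.png")
for l in("lever_grip","knob","air_line"):
    print(l,[(np.round(d["location"]).tolist(),round(d["conf"],2)) for d in r.recognise(l,"wrist")[:2]])
for ms in r.masks_of("lever_grip","wrist")[:1]:
    m=ms["pixels"];d=im["depth"];P=np.array([unproj(im,u,v,d[v,u]) for v,u in np.argwhere(m&(d>0))])
    Q=P[(P[:,2]>96)&(P[:,2]<116)];print(len(Q),np.median(Q[:,2]),cv2.minAreaRect(Q[:,:2].astype(np.float32)))
E
```

```text
time_s: 5.88
ee_pos: [571.1, -7.8, 206.3]
tool_rot: [-1.968, 2.445, -0.007]
force: [-0.5, 0.6, -0.4]
finger_gap: 49.9
{'time_s': 5.883, 'joint_pos': [-0.013, 0.12, 0.128, 1.573, -0.001, -1.368], 'dq': [0.011, 0.01, 0.006, 0.002, -0.001, 0.133], 'joint_efforts': [0.384, -54.437, 47.217, -0.122, 0.022, -1.428], 'ee_pos': [571.069, -7.771, 206.329], 'tool_rot': [-1.968, 2.445, -0.007], 'force': [-0.454, 0.584, -0.396], 'torque': [-0.089, -0.021, -0.03], 'finger_gap': 49.872}
[[-0.214 -0.977  0.005]
 [-0.977  0.214 -0.001]
 [ 0.    -0.005 -1.   ]]
lever_grip [([579.0, 22.0, 104.0], 0.9), ([582.0, 69.0, 8.0], 0.48)]
knob []
air_line [([583.0, 69.0, 13.0], 0.77)]
2729 106.43919641253345 ((577.7290649414062, 12.259178161621094), (81.19432830810547, 17.98764419555664), 78.7662582397461)
```

View pics/w1.png

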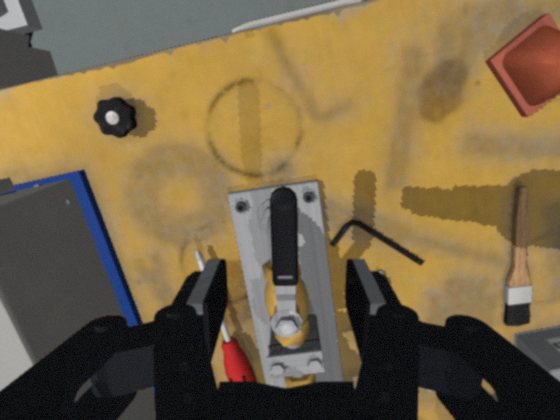

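Wrist view: the lever sleeve (cols 272–298, rows 188–283) lies between the open fingers, and the hub nut is at (287,326). Now I get the axis from the nut, descend and grip.

```bash
python3 - <<'E'
from h import *
im=r.get_image("wrist");print("axis from nut",onplane(im,287,326,93),onplane(im,285,188,106),onplane(im,285,283,106))
E
python3 -m inch '[[0.05,-0.0106,-0.0024,0.02,0,0,-1],[0.05,0,0,0.03,0,0,0],[0.05,0,0,0.03,0,0,0],[0.05,0,0,0.024,0,0,0],[0.03,0,0,0,0,0,0],[0.0,0,0,0,0,0,0],[0.0,0,0,0,0,0,0],[0.0,0,0,0,0,0,0],[0.0,0,0,0,0,0,0]]' 20; python3 -c "from h import *;st()"
```

```text
axis from nut [590.58081005  79.85003168  93.        ] [567.87102857 -27.69500821 106.        ] [582.52554733  37.57911489 106.        ]
time_s: 6.93
ee_pos: [575.6, -0.6, 103.3]
tool_rot: [-1.966, 2.441, -0.01]
force: [-0.1, 0.9, -12.4]
finger_gap: 17.6
{'time_s': 6.933, 'joint_pos': [-0.001, 0.132, -0.058, 1.371, -0.001, -1.357], 'dq': [-0.0, 0.004, 0.006, 0.01, 0.001, 0.0], 'joint_efforts': [-0.86, -62.375, 52.907, 0.128, -0.205, 0.207], 'ee_pos': [575.594, -0.622, 103.33], 'tool_rot': [-1.966, 2.441, -0.01], 'force': [-0.052, 0.947, -12.442], 'torque': [0.165, -0.169, 0.221], 'finger_gap': 17.637}
[[-0.213 -0.977  0.009]
 [-0.977  0.213 -0.001]
 [-0.001 -0.009 -1.   ]]
```

```bash
python3 -m inch '[[0,-0.0006,0.01,0,0,0,7],[0,-0.0006,0.01,0,0,0,7],[0,-0.0006,0.01,0,0,0,7],[0,-0.0006,0.01,0,0,0,7],[0,-0.0006,0.01,0,0,0,7],[0,-0.0006,0.01,0,0,0,7],[0,0,0,0,0,0,0]]';  python3 -c "from h import *;s=st();d=s['ee_pos'][:2]-np.array([590.6,80.5]);print(np.hypot(*d),np.degrees(np.arctan2(d[1],d[0])))"
```

```text
time_s: 7.52
ee_pos: [522.7, 32.6, 103.4]
tool_rot: [-0.929, 2.998, -0.003]
force: [1.1, 7.1, -14.8]
finger_gap: 17.8
{'time_s': 7.517, 'joint_pos': [0.063, 0.016, -0.181, 1.371, -0.001, -0.538], 'dq': [-0.006, 0.003, 0.005, 0.008, 0.009, -0.136], 'joint_efforts': [-3.062, -56.343, 54.03, 0.133, -1.49, 2.617], 'ee_pos': [522.693, 32.58, 103.356], 'tool_rot': [-0.929, 2.998, -0.003], 'force': [1.111, 7.127, -14.839], 'torque': [1.043, -0.06, 0.257], 'finger_gap': 17.803}
[[-0.825 -0.565  0.003]
 [-0.565  0.825 -0.001]
 [-0.002 -0.003 -1.   ]]
83.11246006074477 -144.79018855857876
```

```bash
python3 -m inch '[[0,-0.0006,0.01,0,0,0,7],[0,-0.0006,0.01,0,0,0,7],[0,-0.0006,0.01,0,0,0,7],[0,-0.0006,0.01,0,0,0,7],[0,-0.0003,0.008,0,0,0,5],[0,0,0.003,0,0,0,2],[0,0,0.003,0,0,0,2],[0,0,0,0,0,0,0]]';  python3 -c "from h import *;s=st();d=s['ee_pos'][:2]-np.array([590.6,80.5]);print(np.hypot(*d),np.degrees(np.arctan2(d[1],d[0])))"
```

```text
time_s: 8.18
ee_pos: [506.3, 86.2, 103.4]
tool_rot: [-0.097, -3.14, 0.003]
force: [1.4, 2.1, -14.3]
finger_gap: 17.7
{'time_s': 8.183, 'joint_pos': [0.17, -0.005, -0.202, 1.374, -0.002, 0.231], 'dq': [-0.001, 0.002, 0.003, 0.001, -0.001, -0.056], 'joint_efforts': [-0.897, -53.281, 52.982, 0.516, -0.495, 0.902], 'ee_pos': [506.258, 86.228, 103.391], 'tool_rot': [-0.097, -3.14, 0.003], 'force': [1.395, 2.07, -14.321], 'torque': [0.396, -0.117, 0.08], 'finger_gap': 17.697}
[[-0.998  0.062 -0.   ]
 [ 0.062  0.998 -0.002]
 [-0.    -0.002 -1.   ]]
84.5359842321615 176.11508500541063
```

```bash
for i in 1 2 3; do python3 -m inch '[[0,0,0.003,0,0,0,1.5],[0,0,0,0,0,0,0]]';done
```

```text
time_s: 8.35
ee_pos: [506.3, 88.5, 103.4]
tool_rot: [-0.135, -3.138, 0.007]
force: [-0.5, 1.3, -12.8]
finger_gap: 17.7
time_s: 8.52
ee_pos: [506.3, 88.4, 103.5]
tool_rot: [-0.174, -3.136, 0.017]
force: [-0.3, 6.7, -12.7]
finger_gap: 17.6
time_s: 8.68
ee_pos: [506.3, 88.4, 103.5]
tool_rot: [-0.211, -3.133, 0.026]
force: [0.4, 6.5, -12.2]
finger_gap: 17.4
```

The lever has stopped at 174.6°, against a predicted 175.7°, and the pose no longer advances. I release and rise.

```bash
python3 -m inch '[[0.045,0,0,0,0,0,0],[0.045,0,0,0,0,0,0],[0.045,0,0,0,0,0,0],[0.045,0,0,-0.03,0,0,0],[0.045,0,0,-0.03,0,0,0],[0.045,0,0,-0.035,0,0,0],[0.06,0,0,0,0,0,0]]'
python3 - <<'E'
from h import *
st();im=r.get_image("wrist");save(im,"w2.png")
for c in("wrist","top"):
  im=r.get_image(c)
  for l in("lever_grip","knob"):
    for ms in r.masks_of(l,c)[:1]:
      m=ms["pixels"];d=im["depth"];P=np.array([unproj(im,u,v,d[v,u]) for v,u in np.argwhere(m&(d>0))])
      Q=P[(P[:,2]>96)&(P[:,2]<126)];print(c,l,ms["conf"],len(Q),len(Q) and (np.median(Q[:,2]),cv2.minAreaRect(Q[:,:2].astype(np.float32))))
E
```

```text
time_s: 9.27
ee_pos: [508.8, 90.1, 209.1]
tool_rot: [0.203, 3.125, -0.018]
force: [0.6, 0.2, 0.6]
finger_gap: 55.7
{'time_s': 9.267, 'joint_pos': [0.182, -0.011, -0.004, 1.571, -0.013, 0.312], 'dq': [-0.002, 0.014, -0.076, -0.067, 0.004, -0.008], 'joint_efforts': [0.029, -40.986, 44.036, 1.553, -0.04, 0.024], 'ee_pos': [508.814, 90.069, 209.147], 'tool_rot': [0.203, 3.125, -0.018], 'force': [0.595, 0.218, 0.587], 'torque': [-0.0, 0.003, -0.003], 'finger_gap': 55.676}
[[-0.992  0.129  0.009]
 [ 0.129  0.992 -0.012]
 [-0.011 -0.011 -1.   ]]
wrist lever_grip 0.84 2872 (np.float64(106.40410403728656), ((520.2522583007812, 86.77713775634766), (18.01926040649414, 82.01728820800781), 86.45054626464844))
wrist knob 0.75 1018 (np.float64(119.26675573815517), ((587.434326171875, 188.1981964111328), (27.130277633666992, 14.252176284790039), 65.13560485839844))
top knob 0.41 47 (np.float64(121.29654462513007), ((606.2659301757812, 180.65298461914062), (10.886457443237305, 16.575401306152344), 3.9594812393188477))
```

View pics/w2.png

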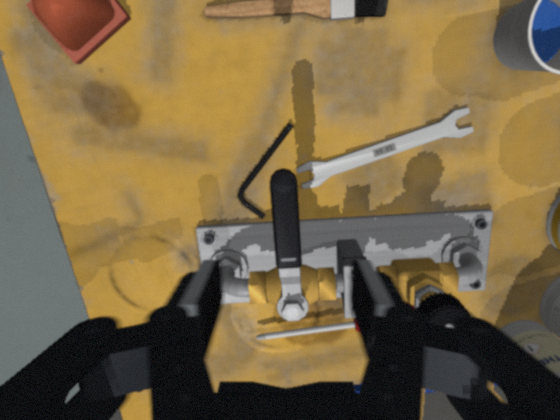

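The lever is square across the tube (sleeve cols 272–300, rows 170–265; hub nut at 292,303). The spanner and hex key haven't moved. The knob shows partly at (435,310). Next I go over the knob while winding the wrist back counter-clockwise.

```bash
python3 -m inch '[[0.06,-0.0187,0.0266,0,-0.6,0.6,0],[0.06,-0.0187,0.0266,0,0,0,0],[0.06,-0.0187,0.0266,0,0,0,0],[0.06,-0.0187,0.0266,0,0,0,0],[0.06,0,0,0,0,0,-7],[0.06,0,0,0,0,0,-7],[0.06,0,0,0,0,0,-7],[0.06,0,0,0,0,0,-7],[0.06,0,0,0,0,0,-7],[0.06,0,0,0,0,0,-7],[0.06,0,0,0,0,0,-7],[0.06,0,0,0,0,0,-7]]';python3 -m inch '[[0.06,0,0,0,0,0,-7],[0.06,0,0,0,0,0,-7],[0.06,0,0,0,0,0,-7],[0.06,0,0,0,0,0,-7],[0.06,0,0,0,0,0,-7],[0.06,0,0,0,0,0,-7],[0.06,0,0,0,0,0,-7],[0.06,0,0,0,0,0,-7],[0.06,0,0,0,0,0,-7],[0.06,0,0,0,0,0,-7],[0.06,0,0,0,0,0,0]]'
python3 - <<'E'
from h import *
st()
im=r.get_image("wrist");save(im,"w3.png")
for l in("lever_grip","knob"):
    for ms in r.masks_of(l,"wrist")[:1]:
      m=ms["pixels"];d=im["depth"];P=np.array([unproj(im,u,v,d[v,u]) for v,u in np.argwhere(m&(d>0))])
      Q=P[(P[:,2]>96)&(P[:,2]<126)];print(l,ms["conf"],len(Q),len(Q) and (np.median(Q[:,2]),cv2.minAreaRect(Q[:,:2].astype(np.float32)),cv2.minEnclosingCircle(Q[:,:2].astype(np.float32))))
E
```

```text
time_s: 10.62
ee_pos: [594.8, 189.6, 183.4]
tool_rot: [1.302, -2.824, -0.01]
force: [0.0, 0.3, -1.1]
finger_gap: 60.3
time_s: 11.53
ee_pos: [591.5, 188.6, 171.6]
tool_rot: [2.71, -1.519, -0.055]
force: [-0.1, 0.1, -0.1]
finger_gap: 60.2
{'time_s': 11.533, 'joint_pos': [0.308, 0.293, 0.262, 1.588, 0.002, -1.812], 'dq': [-0.001, 0.006, -0.014, -0.003, 0.003, 0.153], 'joint_efforts': [0.004, -65.148, 46.719, 0.561, 0.007, -2.083], 'ee_pos': [591.517, 188.612, 171.634], 'tool_rot': [2.71, -1.519, -0.055], 'force': [-0.149, 0.101, -0.145], 'torque': [-0.01, -0.1, -0.08], 'finger_gap': 60.169}
[[ 0.522 -0.852 -0.048]
 [-0.853 -0.522 -0.013]
 [-0.014  0.047 -0.999]]
lever_grip 0.67 4945 (np.float64(106.35070499478724), ((522.4236450195312, 86.96147918701172), (18.17484474182129, 82.61050415039062), 86.42931365966797), ((522.4541625976562, 85.95466613769531), 41.442684173583984))
knob 0.82 3434 (np.float64(120.95278923748637), ((598.6527709960938, 186.54820251464844), (33.02882766723633, 33.640777587890625), 27.50255584716797), ((598.5814208984375, 186.73910522460938), 17.030010223388672))
```

View pics/w3.png

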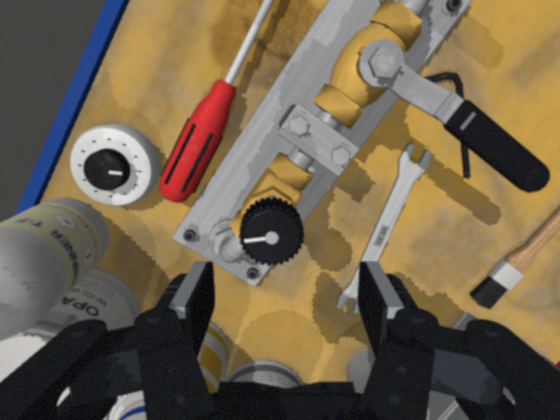

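The knob (centre 271,238, light line to 243,242) stands clear between the tools, at about (598,186.5). I correct the tilt and position before descending.

```bash
python3 - <<'E'
from h import *
im=r.get_image("wrist");a=onplane(im,271,238,121);b=onplane(im,243,242,121);d=b-a;print(a,d,"line dir deg",np.degrees(np.arctan2(d[1],d[0])))
E
python3 -m inch '[[0.06,0.0052,-0.0044,0,2.7,0.8,0],[0.06,0,0,0,0,0,0]]'; python3 -c "from h import *;st()"
```

```text
[598.12688438 187.56815919 121.        ] [11.32884104  9.04240203  0.        ] line dir deg 38.596005834382446
time_s: 11.9
ee_pos: [598.5, 186.6, 171.5]
tool_rot: [-2.729, 1.556, -0.002]
force: [-1.6, 0.8, -0.0]
finger_gap: 60.1
{'time_s': 11.9, 'joint_pos': [0.302, 0.257, 0.217, 1.53, -0.0, -1.803], 'dq': [0.01, 0.052, 0.049, 0.085, 0.011, 0.035], 'joint_efforts': [-0.066, -62.741, 45.421, -1.007, -0.032, -0.141], 'ee_pos': [598.504, 186.597, 171.502], 'tool_rot': [-2.729, 1.556, -0.002], 'force': [-1.584, 0.793, -0.023], 'torque': [-0.017, 0.021, 0.036], 'finger_gap': 60.086}
[[ 0.509 -0.861  0.001]
 [-0.861 -0.509 -0.   ]
 [ 0.001 -0.001 -1.   ]]
```

The marker points at about 39° in world. That only fits the stated joint range if the line lies along the knob's −y, which puts needle_stem at about 2.3 rad (133°). I descend and grip.

```bash
python3 -m inch '[[0.06,0,0,0.03,0,0,0],[0.06,0,0,0.0275,0,0,0],[0.05,0,0,0,0,0,0],[0.0,0,0,0,0,0,0],[0.0,0,0,0,0,0,0],[0.0,0,0,0,0,0,0],[0.0,0,0,0,0,0,0]]' 25; python3 -c "from h import *;st()"
```

```text
time_s: 12.48
ee_pos: [598.3, 186.9, 115.4]
tool_rot: [2.721, -1.569, -0.001]
force: [2.3, 0.9, -11.7]
finger_gap: 32.9
{'time_s': 12.483, 'joint_pos': [0.303, 0.262, 0.116, 1.426, 0.0, -1.793], 'dq': [0.001, 0.008, 0.01, 0.013, 0.002, 0.003], 'joint_efforts': [0.143, -70.013, 51.289, 0.884, 0.093, 0.034], 'ee_pos': [598.325, 186.913, 115.43], 'tool_rot': [2.721, -1.569, -0.001], 'force': [2.303, 0.919, -11.728], 'torque': [0.115, -0.448, 0.074], 'finger_gap': 32.885}
[[ 0.501 -0.865 -0.001]
 [-0.865 -0.501 -0.   ]
 [-0.     0.001 -1.   ]]
```

```bash
cat >> h.py <<'E'
def kn():
    s=r.sense();M=R.from_rotvec(s["tool_rot"]).as_matrix()
    print("t",round(s["time_s"],2),"pos",np.round(s["ee_pos"],1),"yaw",round(np.degrees(np.arctan2(M[1,1],M[0,1])),2),"tau",np.round(s["torque"],3),"F",np.round(s["force"],1),"j6",round(s["joint_pos"][5],3),"eff6",round(s["joint_efforts"][5],3),"gap",round(s["finger_gap"],1),"tilt",np.round(M[:,2],3))
E
python3 -c "from h import *;kn()"
python3 -m inch '[[0,0,0,0,0,0,6],[0,0,0,0,0,0,6],[0,0,0,0,0,0,6],[0,0,0,0,0,0,6],[0,0,0,0,0,0,6],[0,0,0,0,0,0,0]]';python3 -c "from h import *;kn()"
python3 -m inch '[[0,0,0,0,0,0,6],[0,0,0,0,0,0,6],[0,0,0,0,0,0,6],[0,0,0,0,0,0,6],[0,0,0,0,0,0,6],[0,0,0,0,0,0,0]]';python3 -c "from h import *;kn()"
```

```text
t 12.48 pos [598.3 186.9 115.4] yaw -149.93 tau [ 0.115 -0.448  0.074] F [  2.3   0.9 -11.7] j6 -1.793 eff6 0.034 gap 32.9 tilt [-0.001 -0.    -1.   ]
time_s: 12.98
ee_pos: [598.0, 186.8, 115.2]
tool_rot: [2.192, -2.244, -0.004]
force: [1.8, -0.0, -10.0]
finger_gap: 33.0
t 12.98 pos [598.  186.8 115.2] yaw 178.66 tau [ 0.058 -0.325 -0.025] F [  1.8  -0.  -10. ] j6 -1.244 eff6 1.734 gap 33.0 tilt [-0.005 -0.002 -1.   ]
time_s: 13.48
ee_pos: [597.6, 187.0, 115.2]
tool_rot: [1.531, -2.733, -0.003]
force: [2.2, -0.4, -9.5]
finger_gap: 33.0
t 13.48 pos [597.6 187.  115.2] yaw 148.51 tau [ 0.052 -0.408 -0.061] F [ 2.2 -0.4 -9.5] j6 -0.718 eff6 1.829 gap 33.0 tilt [-0.008 -0.002 -1.   ]
```

```bash
python3 -m inch '[[0,0,0,0,0,0,6],[0,0,0,0,0,0,6],[0,0,0,0,0,0,6],[0,0,0,0,0,0,6],[0,0,0,0,0,0,6],[0,0,0,0,0,0,6],[0,0,0,0,0,0,6],[0,0,0,0,0,0,6],[0,0,0,0,0,0,0]]';python3 -c "from h import *;kn()
im=r.get_image('wrist');save(im,'w4.png')"
for i in 1 2 3 4 ; do python3 -m inch '[[0,0,0,0,0,0,3],[0,0,0,0,0,0,0],[0,0,0,0,0,0,0]]'>/dev/null;python3 -c "from h import *;kn()";done
```

```text
time_s: 14.23
ee_pos: [597.2, 187.6, 115.0]
tool_rot: [0.317, -3.114, 0.001]
force: [1.8, -0.2, -9.8]
finger_gap: 33.2
t 14.23 pos [597.2 187.6 115. ] yaw 101.61 tau [ 0.094 -0.4   -0.057] F [ 1.8 -0.2 -9.8] j6 0.101 eff6 1.9 gap 33.2 tilt [-0.012 -0.002 -1.   ]
t 14.53 pos [597.2 187.6 115. ] yaw 100.01 tau [ 0.144 -0.347 -0.052] F [  1.2   0.4 -10.5] j6 0.129 eff6 0.188 gap 32.7 tilt [-0.012 -0.002 -1.   ]
t 14.78 pos [597.2 187.6 114.9] yaw 97.76 tau [ 0.211 -0.295 -0.04 ] F [  2.2   0.5 -10.1] j6 0.168 eff6 0.149 gap 33.0 tilt [-0.012 -0.002 -1.   ]
t 15.03 pos [597.2 187.7 115. ] yaw 95.31 tau [ 0.268 -0.432 -0.086] F [  1.3   0.5 -10.1] j6 0.211 eff6 0.145 gap 32.9 tilt [-0.012 -0.002 -1.   ]
t 15.28 pos [597.2 187.7 114.9] yaw 92.77 tau [ 0.236 -0.393 -0.098] F [ 1.3  0.7 -9.5] j6 0.255 eff6 0.144 gap 33.1 tilt [-0.012 -0.002 -1.   ]
```

View pics/w4.png

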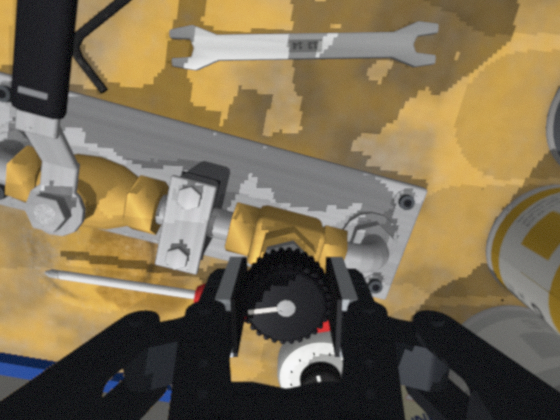

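Knob gripped, with the light line (287,308 → 248,312) at the same angle to the fingers as before, so no slip. It has turned 117° and the seat is expected near 133°. I proceed in small steps, watching the z torque.

```bash
for i in 1 2 3 4 5 6 ; do python3 -m inch '[[0,0,0,0,0,0,2.5],[0,0,0,0,0,0,0],[0,0,0,0,0,0,0]]'>/dev/null;python3 -c "from h import *;kn()";done
```

```text
t 15.53 pos [597.2 187.7 114.9] yaw 90.68 tau [ 0.233 -0.359 -0.035] F [  1.7   0.8 -10.3] j6 0.292 eff6 0.114 gap 33.2 tilt [-0.012 -0.002 -1.   ]
t 15.78 pos [597.2 187.8 114.9] yaw 88.56 tau [ 0.253 -0.431 -0.046] F [  1.7   0.8 -11.1] j6 0.329 eff6 0.111 gap 32.6 tilt [-0.012 -0.001 -1.   ]
t 16.03 pos [597.2 187.8 114.9] yaw 86.4 tau [ 0.191 -0.359 -0.034] F [  0.8   0.7 -11.6] j6 0.367 eff6 0.111 gap 33.1 tilt [-0.012 -0.001 -1.   ]
t 16.28 pos [597.2 187.9 114.9] yaw 84.23 tau [ 0.293 -0.399 -0.074] F [ 1.7  1.8 -9.7] j6 0.404 eff6 0.111 gap 33.0 tilt [-0.012 -0.001 -1.   ]
t 16.53 pos [597.2 187.9 114.9] yaw 82.06 tau [ 0.296 -0.408 -0.093] F [  1.7   1.2 -10.6] j6 0.442 eff6 0.111 gap 33.2 tilt [-0.012 -0.001 -1.   ]
t 16.78 pos [597.3 187.9 114.9] yaw 79.88 tau [ 0.3   -0.39   0.006] F [  1.8   1.2 -10.1] j6 0.48 eff6 0.111 gap 32.9 tilt [-0.012 -0.001 -1.   ]
```

```bash
for i in 1 2 3 4 5 ; do python3 -m inch '[[0,0,0,0,0,0,2],[0,0,0,0,0,0,0],[0,0,0,0,0,0,0]]'>/dev/null;python3 -c "from h import *;kn()";done
```

```text
t 17.03 pos [597.3 188.  114.9] yaw 78.23 tau [ 0.254 -0.407  0.176] F [  1.7   0.8 -10.5] j6 0.509 eff6 0.275 gap 32.9 tilt [-0.012 -0.001 -1.   ]
t 17.28 pos [597.  188.  114.9] yaw 76.6 tau [ 0.246 -0.367  0.32 ] F [  2.2  -0.4 -10.9] j6 0.538 eff6 0.494 gap 32.9 tilt [-0.013 -0.001 -1.   ]
t 17.53 pos [596.7 188.1 115. ] yaw 74.95 tau [ 0.197 -0.287  0.615] F [  0.6   0.3 -10.2] j6 0.567 eff6 0.702 gap 32.7 tilt [-0.013 -0.002 -1.   ]
t 17.78 pos [596.5 188.1 115.1] yaw 73.22 tau [ 0.126 -0.182  0.243] F [  1.3   1.  -10. ] j6 0.597 eff6 0.335 gap 33.2 tilt [-0.013 -0.002 -1.   ]
t 18.03 pos [596.6 188.2 115.2] yaw 71.45 tau [ 0.231 -0.158  0.16 ] F [ 0.9  2.3 -8.9] j6 0.628 eff6 0.29 gap 33.2 tilt [-0.013 -0.001 -1.   ]
```

The torque began rising at yaw about 79.5° (130.5° turned) and peaked near 0.6 N m, which is roughly −0.1 rad. The fingers then slipped, so the needle is seated and not forced. Next I back off a quarter turn, then check the angle by the knob's line.

```bash
python3 - <<'E'
from h import *
im=r.get_image("wrist");save(im,"w5.png")
E
python3 -m inch '[[0,0,0,0,0,0,-6],[0,0,0,0,0,0,-6],[0,0,0,0,0,0,-6],[0,0,0,0,0,0,-6],[0,0,0,0,0,0,-6],[0,0,0,0,0,0,-6],[0,0,0,0,0,0,-6],[0,0,0,0,0,0,0]]' 30
python3 -c "from h import *;kn()"
python3 -m inch '[[0,0,0,0,0,0,-6],[0,0,0,0,0,0,-6],[0,0,0,0,0,0,-6],[0,0,0,0,0,0,-6],[0,0,0,0,0,0,-6],[0,0,0,0,0,0,-6],[0,0,0,0,0,0,-6],[0,0,0,0,0,0,0],[0,0,0,0,0,0,0]]'
python3 - <<'E'
from h import *
kn()
im2=r.get_image("wrist");save(im2,"w6.png")
a=cv2.imread("pics/w4.png")[240:360,200:380];b=cv2.imread("pics/w5.png")[240:360,200:380];c=cv2.imread("pics/w6.png")[240:360,200:380]
cv2.imwrite("pics/cmp.png",cv2.resize(np.hstack([a,b,c]),None,fx=1.45,fy=1.45,interpolation=cv2.INTER_CUBIC))
for n,i in zip("abc",(a,b,c)):
    g=i.min(2);m=np.zeros_like(g);cv2.circle(m,(87,68),42,255,-1);g=cv2.bitwise_and(g,m)
    k,l,s,ce=cv2.connectedComponentsWithStats((g>120).astype(np.uint8))
    print(n,[(s[j].tolist(),ce[j].round(1).tolist()) for j in range(1,k) if s[j,4]>25])
E
```

```text
time_s: 18.75
ee_pos: [596.7, 186.9, 115.4]
tool_rot: [0.698, -3.049, 0.001]
force: [0.7, 1.9, -9.4]
finger_gap: 33.3
t 18.75 pos [596.7 186.9 115.4] yaw 115.8 tau [ 0.313 -0.192  0.058] F [ 0.7  1.9 -9.4] j6 -0.147 eff6 -1.714 gap 33.3 tilt [-0.013 -0.003 -1.   ]
time_s: 19.5
ee_pos: [597.7, 186.1, 115.6]
tool_rot: [1.752, -2.594, -0.004]
force: [0.7, 0.0, -9.2]
finger_gap: 32.7
t 19.5 pos [597.7 186.1 115.6] yaw 158.06 tau [ 0.111 -0.315  0.016] F [ 0.7  0.  -9.2] j6 -0.885 eff6 -0.482 gap 32.7 tilt [-0.011 -0.005 -1.   ]
a [([49, 60, 46, 17, 371], [77.6, 68.8]), ([91, 97, 27, 13, 88], [103.5, 104.1])]
b [([49, 61, 47, 19, 403], [76.7, 71.1])]
c [([50, 63, 45, 16, 272], [77.9, 71.3])]
```

View pics/cmp.png

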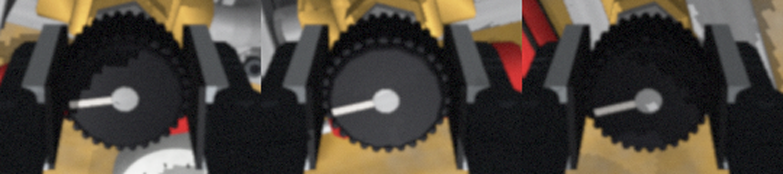

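Line tilt in the image is 7.5° before seating, and 14° and 15° after it. So the fingers slipped about 7° on the knob at the seat, which leaves it at about 87° off. I turn it 3° more and check the line in world coordinates.

```bash
python3 -m inch '[[0,0,0,0,0,0,-3],[0,0,0,0,0,0,0],[0,0,0,0,0,0,0],[0,0,0,0,0,0,0],[0,0,0,0,0,0,0]]' 40
python3 - <<'E'
from h import *
kn()
im=r.get_image("wrist");save(im,"w7.png")
b=cv2.cvtColor(im["image"],cv2.COLOR_RGB2BGR)[240:360,200:380]
g=b.min(2);m=np.zeros_like(g);cv2.circle(m,(87,68),40,255,-1);g=cv2.bitwise_and(g,m)
ys,xs=np.nonzero(g>110);k=xs<80; 
e=np.array([xs[xs<=xs.min()+4].mean(),ys[xs<=xs.min()+4].mean()]);h=xs>=78;c=np.array([xs[h].mean(),ys[h].mean()]);print(e,c)
A=onplane(im,*(c+[200,240]),121);B=onplane(im,*(e+[200,240]),121);d=B-A
print(A,B,"line deg",np.degrees(np.arctan2(d[1],d[0])))
t=r.get_image("top")
for l in("spanner","screwdriver","hex_key"): print(l,[np.round(q["location"]).tolist() for q in r.recognise(l,"top")[:1]])
for l in ("lever_grip",):
    for c2,i2 in(("wrist",im),("top",t)):
      for ms in r.masks_of(l,c2)[:1]:
        P=np.array([unproj(i2,u,v,i2["depth"][v,u]) for v,u in np.argwhere(ms["pixels"]&(i2["depth"]>0))]);Q=P[(P[:,2]>96)&(P[:,2]<116)]
        print(c2,len(Q),len(Q) and cv2.minAreaRect(Q[:,:2].astype(np.float32)))
kn()
E
```

```text
time_s: 19.97
ee_pos: [597.7, 186.1, 115.6]
tool_rot: [1.799, -2.562, -0.004]
force: [1.0, 1.0, -9.8]
finger_gap: 32.2
t 19.97 pos [597.7 186.1 115.6] yaw 160.15 tau [ 0.128 -0.331  0.045] F [ 1.   1.  -9.8] j6 -0.922 eff6 0.033 gap 32.2 tilt [-0.011 -0.005 -1.   ]
[52.22222222 76.5       ] [86.50505051 69.17171717]
[598.40433703 187.47304427 121.        ] [611.45710822 185.98544677 121.        ] line deg -6.501828988767842
spanner []
screwdriver [[668.0, 122.0, 14.0]]
hex_key [[503.0, 61.0, 9.0]]
wrist 554 ((552.865234375, 92.415771484375), (5.72877836227417, 22.91522789001465), 66.04464721679688)
top 429 ((537.0180053710938, 86.3613510131836), (16.806385040283203, 114.45194244384766), 87.16014862060547)
t 20.32 pos [597.7 186.1 115.6] yaw 160.26 tau [ 0.107 -0.371 -0.041] F [ 1.1  0.3 -9. ] j6 -0.924 eff6 -0.026 gap 32.3 tilt [-0.011 -0.005 -1.   ]
```

```bash
python3 -m inch '[[0,0,0,0,0,0,-3],[0,0,0,0,0,0,0],[0,0,0,0,0,0,0],[0,0,0,0,0,0,0],[0,0,0,0,0,0,0],[0,0,0,0,0,0,0]]'
python3 -c "
from h import *
kn();r.job_done()"
```

```text
time_s: 20.82
ee_pos: [597.8, 186.1, 115.6]
tool_rot: [1.864, -2.515, -0.004]
force: [0.8, 1.1, -8.9]
finger_gap: 32.7
t 20.82 pos [597.8 186.1 115.6] yaw 163.08 tau [ 0.145 -0.324  0.013] F [ 0.8  1.1 -8.9] j6 -0.973 eff6 0.043 gap 32.7 tilt [-0.011 -0.005 -1.   ]
the job is handed in; nothing more can be done
```

The air is shut off and the needle valve stands about a quarter turn off its seat. The gripper is still holding the knob, and I handed the job in at 20.8 s.

- **Ball valve:** I swung the lever until it stopped advancing. The camera puts it at about 176–177°, against 175.7° for exactly square across the tube.
- **Needle valve:** I turned the knob clockwise about 130° until the torque rose, which marks the seat. The torque peaked near 0.6 N m, roughly −0.1 rad and clear of the −0.2 rad limit, before the fingers slipped about 7° on the knob.
- **Quarter turn:** I corrected for the slip using the line on the knob. Before a last 3° turn the line read 1.49–1.53 rad off the seat, so the final position is about 1.54–1.58 rad. I did not photograph it again after that turn.
- **Holding:** The grip is set to 40 N, the opening is 32.7 mm, and the TCP is about 5 mm above the middle of the rim.

**Spanner, screwdriver and hex key:** I never went near them. The last top-view check put the hex key where it started. It did not find the spanner, which a wrist picture had shown in place earlier. It put the screwdriver about 54 mm off; I take that as the arm hiding its handle, but I did not confirm it.

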